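# Vibration check on the rotary dish stage of a microscopy bench

### The arm

A 7-joint arm with a two-finger parallel gripper is mounted at the origin on the work surface. World frame = base frame: x ahead of the robot, y to its left, z up, the work surface at z = 0. Lengths are in m, angles in rad, forces in N, time in s.
With the tool pointing down it reaches from about 0.4 to 0.9 m from the base axis. Payload 5.5 kg.
Tool frame: the origin (TCP) lies midway between the tips of the shut fingers; the grasp point (between the pads) lies 19 mm behind it (robot.grip_point_offset is the distance from the TCP to the grasp point, in m); z points along the fingers, y is the line along which they close (so a half turn about z gives the same grasp; the last joint's range is limited). The gripper opens to 92 mm and grips with 3 to 60 N. Pads are 19 mm wide; open, the fingers measure 130 mm over their backs; the gripper's body (75 mm by 190 mm) begins 47 mm behind the grasp point.
Start: joints at [1.557, 0.501, -0.427, 1.55, 0.221, 1.138, -0.21], TCP at [0.178, -0.625, 0.227] pointing down, gripper open.
Joint ranges: [-2.88, 2.88], [-0.31, 2.03], [-1.54, 1.56], [0.2, 2.42], [-1.41, 4.55], [0.19, 2.02], [-2.57, 2.57]. Speed limits (rad/s): [2.57, 2.57, 3.14, 3.14, 3.14, 3.14, 3.14].

### API

Orientations are given as a unit quaternion [w, x, y, z].
In Python, from station import robot gives the robot as it stands. The module is installed in compiled form; this text tells all that it offers.
- The arm moves only by the tool carry_out, never from a script. Its argument "series" is text: rows parted by semicolons, each of 5 numbers parted by spaces: the shift along the world's x, y, z in m, then the turn about the world's z in degrees, then the opening, from 0 (shut) to 1 (fully open). A call has 1 to 5 rows; each row is the pose to reach, as a shift and turn from the pose commanded when the call began; what a row does not reach only later rows make up. A row lasts 1/10 s, in which the tool goes at most 50 mm and 8.59 degrees, less where a joint would pass 70% of its speed; a pose out of reach is approached as far as the arm can. A call with a gripper value outside its range is refused whole. The fingers move at their own pace and stop on an object; "newtons" is the grip in N (left out, the last holds). Time passes only in rows, so rows that repeat a pose let the fingers close. It gives the time, the measured TCP pose, the force, the opening and the grip force at its end, in the units of the state.
- robot.read_state(): the state, without advancing time (a new reading comes with each control period).
- robot.snapshot(name): name is "side" or "top" or "wrist"; returns a dict with "frame" (384x512x3 uint8, blue, green, red), "z_map" (384x512 float32, m along the optical axis (not along the pixel's ray), 0 where there is no reading), "fx", "fy", "cx", "cy" (pixels), "cam_to_world" (4x4, takes a point from camera to world coordinates). Camera axes: x right, y down, z forward; pixel columns grow to the right and rows downward; lengths in m; the calibration is good to about 2 mm. The wrist camera is an equidistant fisheye: a pixel r from the principal point sees the ray r / f radians off the axis. A picture is of the moment at which its call begins.
- robot.job_done(): hands the job in; it is judged then, once.
The state is a dict: "clock": time; "joints": joint angles; "qvel": joint speeds; "joint_torque": joint torques, N m; "position": TCP position; "tool_rot": TCP orientation; "force": force on the tool from outside, world axes, zero at the start; "torque": the same for the moment, N m; "finger_gap": finger opening in m; "grip_force": force on a finger pad.
Only numpy, scipy, OpenCV 4.12 (cv2) and the standard library are available. Lean on these libraries where they do the work, as an engineer would, in place of code of your own. Each camera call takes 0.05 s, during which the arm holds its last target. There are 200 camera calls.

### The job

Use the blue post to turn the rotary dish stage counter-clockwise until it drops into its notch, which brings the orange spot out from under the clear cover to the red pointer. Then take the yellow vibration pen out of its stand and hold it upright with its brass tip on the middle of the orange spot, pressing gently so that the sprung tip is pushed in about half way, not to its stop. Finish while still holding the pen there like that, and leave the bottle, the dish stack and the tip box where they are.

Things in the scene. Friction and masses are not known exactly. Their poses are not given: they have to be found in the camera images.
- rotary_stage: Rotary dish stage, fixed to the table: white square base 270 x 270 mm, 30 mm high, origin at the centre of its underside, z up, red pointer on its edge at -x. A clear cover sheet lies over its +y side (x -75 to +115, y +31 to +137 mm in its frame; underside 82, top 92 mm above the table). On its +x side a block with the detent roller, to x +204, 75 mm high.
- stage_axis (a point): Turning axis of the stage, at the top face of its dark round turntable (240 mm across, top 44 mm above the table). The frame is that of the fixed base, z up, and does not turn with the turntable; the red pointer lies along its -x.
- turntable (a joint): Turntable angle, rad, growing counter-clockwise from above. 0 is the notch (sprung detent): orange spot at the red pointer. Starts at -1.9 to -1.3, spot under the cover. Light drag (0.5 N at the post) holds it anywhere; from about -0.23 it resists more (3 to 6 N at the post) until -0.12, then snaps to 0, settling within 0.02. End of travel 0.05.
- post_grip (a point): Grip point on the axis of the turntable's blue upright post, 30 mm above the turntable (74 mm above the table). Post: round, 18 mm diameter, 50 mm high (top 94 mm above the table), 100 mm from the turning axis, turns with the turntable. At joint 0 it is at (+71, -71) mm in the stage_axis frame. Only 12 mm high dishes stand near it, 70 mm or more away.
- spot: The orange spot: a pad 28 mm across, 2 mm thick, on the turntable, 85 mm from its axis, black dot in the middle. Origin at the centre of its top face (46 mm above the table), z up. Turns with the turntable; at joint 0 it is at (-85, 0) mm in the stage_axis frame. Three low dishes (60 mm across, 12 mm high) are fixed on the turntable, 45 mm or more from its centre.
- pen_stand: Fixed grey stand for the pen, 72 x 72 mm, 65 mm high, with an upright round hole of 23 mm in its middle, open to the top. Origin at the centre of its underside.
- pen_grip (a point): Centre of the pen's yellow handle, where to grip it. Handle square, 26 x 26 mm, faces along x and y of this frame, from 29 mm below to 31 mm above this point; cap ends 35 mm above. z points up along the pen; the free tip's end is 95 mm below. The pen's turn about its axis varies.
- tip_end (a point): End of the brass tip of the pen, the lowest point of its 10 mm ball (5 mm above the table at the start). The tip slides into the pen along the pen's axis.
- pen_tip (a joint): How far the sprung tip is pushed into the pen, in m: 0 free, 0.010 at its stop. The push is about 0.4 N at 0 and 4.4 N at the stop (400 N/m).
- pen: The vibration pen, 0.13 kg; origin on its axis at the free tip's end, z up along the pen. It starts upright in the stand: its black flange (36 mm across, 6 mm thick, top 29 mm below pen_grip) rests on the stand's top and its 18 mm shank hangs in the hole; lift it 70 mm or more to clear.
- media_bottle: Bystander: a small closed bottle with blue cap, 52 mm across, 100 mm high, loose on the table. Origin at the centre of its underside. It stands on the side of the stage where the pen stand is not.
- dish_stack: Bystander: a stack of three clear culture dishes (one loose piece, 60 mm across, 39 mm high), loose, to the left of the stage. Origin at the centre of its underside.
- tip_box: Bystander: a blue box with a clear lid, 85 x 120 mm, 60 mm high, loose, to the right of the stage. Origin at the centre of its underside.
Not all that is in view belongs to the job. There is more than one size of the pen; the one meant has the size given above.

How it is judged:
On the way, in this order (a step that is already met when the one before it is completed fails the run):
1. the turntable is turned to its notch and rests there (value of joint turntable between -0.06 and 0.06 rad and velocity of joint turntable between -0.1 and 0.1 rad/s), for 0.2 s.
2. the pen stands upright on the orange spot, its tip pushed in lightly (value of joint turntable between -0.06 and 0.06 rad and horizontal distance between tip_end and spot below 0.01 m and angle between pen_grip's own z axis and vertical below 0.14 rad and value of joint pen_tip between 0.002 and 0.0085 m and contact force between pen and spot between 0.4 and 6 N), for 0.2 s.
At the end, for the whole second after the job is handed in: The turntable is within 0.06 rad of its notch; the gripper holds the pen, clear of its stand and still, upright within 8 degrees, with the tip within 10 mm (horizontally) of the spot's centre, touching the spot with 0.4 to 6 N and pushed in by 2 to 8.5 mm (all of step 2 and contact force between the fingers and pen above 1 N and contact force between pen and pen_stand below 0.05 N and linear speed of pen below 0.02 m/s); the arm keeps its last pose, push and grip.
It fails at once if a bystander is moved by more than 30 mm (distance of any of media_bottle, dish_stack, tip_box from where it was at the start of the episode above 0.03 m).
It fails at once if the pen is pressed hard on the spot (over 20 N) (contact force between pen and spot above 20 N).
It also fails if it takes over 58 s, if anything falls off the work surface, if the arm or the gripper's body presses on something with over 40 N, if the wrist force passes 120 N, or if a joint passes its speed limit or range.

## Working session

There is one attempt and no reset: what is moved stays moved. The work goes in short steps, Python scripts to look and compute and a tool call to move; the robot and the scene stay as the last step left them, time stands still between calls to the robot, and variables do not carry over. Pictures are saved under pics/ and viewed, at most 10 in all, crops included, and the job is handed in when it is done.

Besides the shell and the picture viewer there is one more tool, called after "Request:" as name(argument=value, ...) on one line, values as JSON. carry_out: Moves the arm, as the interface text tells. Its arguments: {"type":"object","properties":{"series":{"type":"string"},"newtons":{"type":"number"}},"required":["series"]}

```bash
mkdir -p pics; cat > h.py <<'E'
import numpy as np, cv2, pickle
from station import robot
def snap(n):
    s=robot.snapshot(n); pickle.dump(s,open(f'{n}.pkl','wb')); return s
def load(n): return pickle.load(open(f'{n}.pkl','rb'))
def w(s,u,v,z=None):
    "world point of pixel; by depth, or by plane height z"
    T=s['cam_to_world']; d=np.array([(u-s['cx'])/s['fx'],(v-s['cy'])/s['fy'],1.])
    if z is None: t=s['z_map'][int(v),int(u)]
    else: t=(z-T[2,3])/(T[:3,:3]@d)[2]
    return T[:3,:3]@(d*t)+T[:3,3]
E
python3 - <<'E'
from h import *
a=snap('top');b=snap('side')
cv2.imwrite('pics/top.png',cv2.resize(a['frame'],(800,600)))
cv2.imwrite('pics/side.png',cv2.resize(b['frame'],(800,600)))
print(robot.read_state()); print(a['cam_to_world'],b['cam_to_world'])
E
```

```text
{'clock': 0.1, 'joints': array([ 1.55717555,  0.50178619, -0.4268003 ,  1.5513202 ,  0.22081249,
        1.1382745 , -0.21032108]), 'qvel': array([ 0.00135779, -0.00031393,  0.0003466 , -0.00080087, -0.00019976,
       -0.00176874,  0.00066807]), 'joint_torque': array([-1.07491316e-02, -5.67871141e+01, -5.83845377e+00, -2.79915798e+01,
       -6.91737793e-02,  2.41745246e-02,  6.62837397e-05]), 'position': array([ 0.17743372, -0.62467697,  0.2257718 ]), 'tool_rot': array([-8.62492694e-04,  9.90434733e-01,  1.37979302e-01, -8.82284161e-05]), 'force': array([ 0.16882013, -0.08142938,  0.2178517 ]), 'torque': array([-0.00686516,  0.01644577,  0.00465231]), 'grip_force': 0.0, 'finger_gap': 0.09201432658651572}
[[-0.02448272 -0.98571913  0.16660852  0.41241937]
 [-0.99963868  0.02598854  0.00686354 -0.01981813]
 [-0.01109543 -0.16638029 -0.98599924  1.09198067]
 [ 0.          0.          0.          1.        ]] [[ 0.91518688 -0.25351888  0.3133068   0.25906539]
 [-0.4028704  -0.59731266  0.69347893 -0.71587998]
 [ 0.01133211 -0.76088486 -0.64878796  0.72291379]
 [ 0.          0.          0.          1.        ]]
```

View pics/top.png

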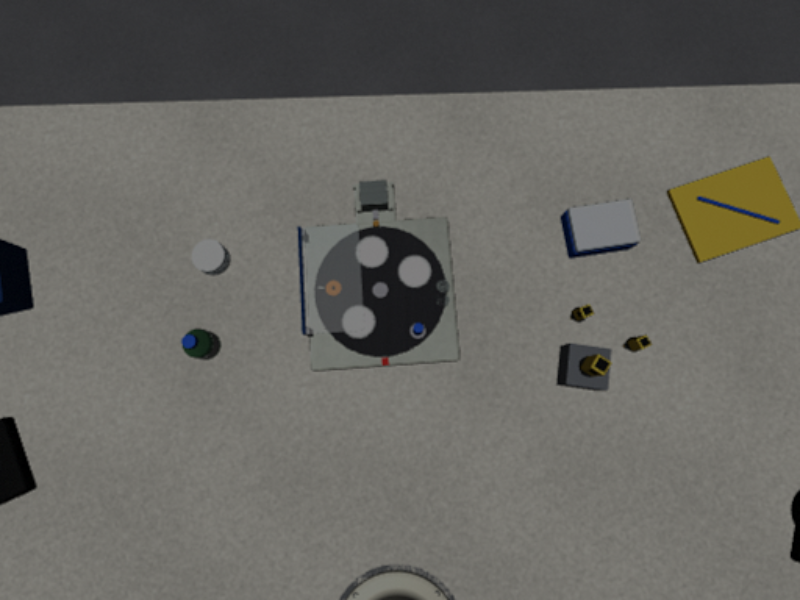

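View pics/side.png

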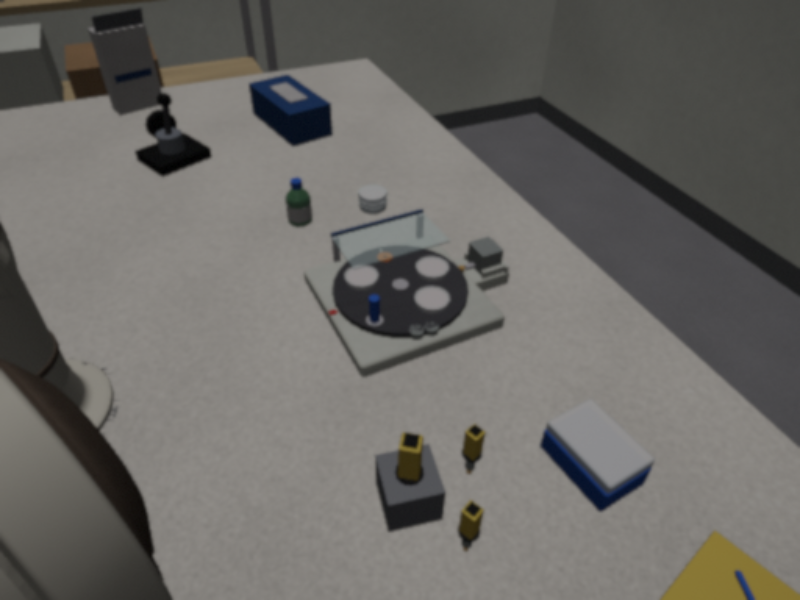

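The top view shows the stage centred at about (380,291), the blue post at (418,330), the orange spot under the cover at (333,288) and the pointer at (385,361). There are three yellow pen-like things, in top-view pixels: (600,365) in the grey stand, and two small ones at (582,313) and (639,342). The one in the stand fits because of its size and flange. I'll confirm it in a crop and measure.

```bash
python3 - <<'E'
from h import *
a=load('top');b=load('side')
ca=cv2.resize(a['frame'][190:260,345:430],(510,420),interpolation=cv2.INTER_CUBIC)
cb=cv2.resize(a['frame'][130:245,190:300],(402,420),interpolation=cv2.INTER_CUBIC)
cv2.imwrite('pics/crop.png',np.hstack([ca,cb[:, :290]]) if 0 else cv2.resize(np.hstack([ca,cb]),(800,368)))
k=.64
for n,u,v,z in [('ptr',385,361,.03),('axis',380,290.5,.046),('post',418,329,.094),('spot',333,288,.046),('stage corners',447,217,.03),('',459,359,.03),('',312,370,.03),('pen cap',599,365,.129),('bottle',193,342,.1),('stack',209,255,.039),('box',601,220,.06)]:
    print(n,np.round(w(a,u*k,v*k,z),4),np.round(w(a,u*k,v*k),3))
E
```

```text
ptr [0.4675 0.0095 0.03  ] [0.467 0.009 0.033]
axis [0.5934 0.0154 0.046 ] [0.594 0.015 0.044]
post [ 0.5169 -0.0496  0.094 ] [ 0.517 -0.05   0.095]
spot [0.6002 0.1002 0.046 ] [0.593 0.096 0.085]
stage corners [ 0.7322 -0.1121  0.03  ] [ 0.742 -0.115 -0.002]
 [ 0.4677 -0.1233  0.03  ] [ 0.468 -0.123  0.029]
 [0.4547 0.1408 0.03  ] [0.456 0.145 0.001]
pen cap [ 0.4472 -0.3397  0.129 ] [ 0.447 -0.337  0.137]
bottle [0.504  0.3318 0.1   ] [0.504 0.333 0.096]
stack [0.6692 0.3292 0.039 ] [0.669 0.33  0.038]
box [ 0.7098 -0.3876  0.06  ] [ 0.71  -0.388  0.059]
```

View pics/crop.png

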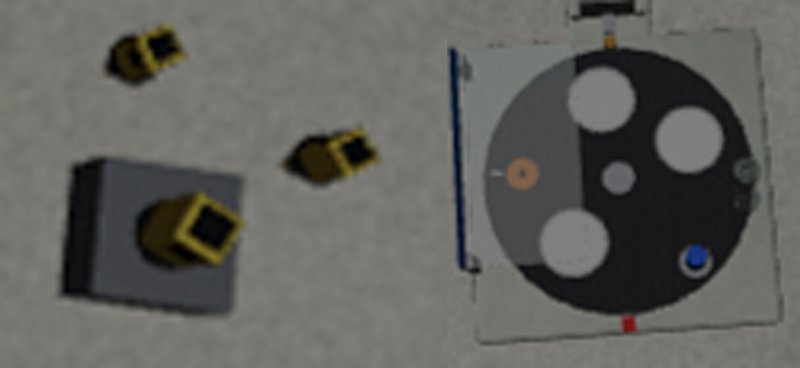

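The crop confirms it: the pen in the stand (crop 210,225) is clearly the larger one, with its flange on the stand top, and the two others are small decoys. The stage axis is at about (0.5935,0.015), yaw about 2.5°. The post is at (0.517,-0.050), so the joint is at about -1.70. I'm moving to the post.

Request:
carry_out(series="0.12 0.2 0 24 1;0.12 0.2 0 24 1;0.12 0.2 0 24 1;0.12 0.2 0 24 1;0.12 0.2 0 24 1", newtons=15)

```text
clock: 0.6
position: [0.2994, -0.4214, 0.2265]
tool_rot: [-0.001, 0.94, 0.342, 0.0]
force: [0.5, 0.2, -0.2]
finger_gap: 0.0919
grip_force: 0.0
```

Request:
carry_out(series="0.12 0.205 0 0 1;0.12 0.205 0 0 1;0.12 0.205 0 0 1;0.12 0.205 0 0 1;0.12 0.205 0 0 1")

```text
clock: 1.1
position: [0.4187, -0.2171, 0.2268]
tool_rot: [-0.0, 0.94, 0.342, 0.0]
force: [0.7, -0.2, 0.6]
finger_gap: 0.0917
grip_force: 0.0
```

Request:
carry_out(series="0.099 0.17 0 0 0.6;0.099 0.17 0 0 0.6;0.099 0.17 0 0 0.6;0.099 0.17 -0.04 0 0.6;0.099 0.17 -0.06 0 0.6")

```text
clock: 1.6
position: [0.519, -0.0447, 0.1666]
tool_rot: [-0.001, 0.939, 0.344, 0.002]
force: [-0.3, -0.3, -0.1]
finger_gap: 0.0578
grip_force: 0.0
```

Request:
carry_out(series="-0.001 -0.005 -0.03 0 0.6;-0.001 -0.005 -0.06 0 0.6;-0.001 -0.005 -0.09 0 0.6;-0.001 -0.005 -0.11 0 0.6;-0.001 -0.005 -0.11 0 0.6")

```text
clock: 2.1
position: [0.5128, -0.055, 0.0539]
tool_rot: [-0.002, 0.94, 0.341, -0.003]
force: [-1.5, 0.3, -0.0]
finger_gap: 0.0553
grip_force: 0.0
```

Request:
carry_out(series="0 0 0 0 0;0 0 0 0 0;0 0 0 0 0;0 0 0 0 0;0 0 0 0 0")

```text
clock: 2.6
position: [0.516, -0.0554, 0.0574]
tool_rot: [0.0, 0.94, 0.341, 0.0]
force: [-0.8, 0.3, -0.5]
finger_gap: 0.0196
grip_force: 0.0
```

```bash
python3 - <<'E'
from h import *
s=robot.read_state(); print(s['position'],s['finger_gap'],s['grip_force'],s['force'],s['joints'])
c=np.array([.5935,.015]); p=s['position'][:2]; d=p-c
print(np.hypot(*d),np.degrees(np.arctan2(d[1],d[0])))
r=.1;a0=np.arctan2(d[1],d[0])
for k in range(1,17):
    t=a0+np.radians(7*k); q=c+r*np.array([np.cos(t),np.sin(t)])-p; print(7*k,np.round(q,4))
E
```

```text
[ 0.51597227 -0.05535286  0.05736453] 0.019550523032367175 0.0 [-0.78158226  0.27650178 -0.47016161] [ 0.59853833  0.57853979 -0.67749402  1.9943359   0.52856176  0.74803624
 -1.27367439]
0.10469037003039944 -137.77769890988938
7 [ 0.0122 -0.0054]
14 [ 0.0219 -0.0128]
21 [ 0.0325 -0.0189]
28 [ 0.0437 -0.0237]
35 [ 0.0554 -0.0272]
42 [ 0.0675 -0.0291]
49 [ 0.0797 -0.0296]
56 [ 0.0918 -0.0286]
63 [ 0.1038 -0.0261]
70 [ 0.1153 -0.0222]
77 [ 0.1263 -0.0169]
84 [ 0.1366 -0.0103]
91 [ 0.146  -0.0025]
98 [0.1544 0.0064]
105 [0.1616 0.0162]
112 [0.1676 0.0269]
```

Request:
carry_out(series="0.0035 0.003 0 0 0;0.0035 0.003 0 0 0;0.0035 0.003 0 0 0;0.0035 0.003 0 0 0")

```text
clock: 3.0
position: [0.5168, -0.0555, 0.057]
tool_rot: [0.001, 0.94, 0.34, -0.003]
force: [-7.1, -6.9, 10.6]
finger_gap: 0.0179
grip_force: 15.0
```

```bash
python3 - <<'E'
from h import *
s=robot.read_state(); print(s['position'],s['finger_gap'],s['grip_force'],s['force'])
c=np.array([.5935,.015]); p=s['position'][:2]; d=p-c
r=np.hypot(*d); a0=np.arctan2(d[1],d[0]); print(r,np.degrees(a0))
for b in range(0,100,25):
  f=lambda a:c+r*np.array([np.cos(a0+np.radians(a)),np.sin(a0+np.radians(a))])
  print(';'.join('%.4f %.4f 0 %d 0'%(*(f(b+k)-f(b)),k) for k in range(5,26,5)))
E
```

```text
[ 0.51682286 -0.05546176  0.05697707] 0.017881635606632074 15.001758635044098 [-7.14767573 -6.85256208 10.64135736]
0.10413569912924794 -137.41882827176966
0.0064 -0.0064 0 5 0;0.0134 -0.0122 0 10 0;0.0208 -0.0174 0 15 0;0.0287 -0.0220 0 20 0;0.0370 -0.0258 0 25 0
0.0085 -0.0031 0 5 0;0.0173 -0.0054 0 10 0;0.0263 -0.0070 0 15 0;0.0353 -0.0078 0 20 0;0.0444 -0.0078 0 25 0
0.0090 0.0008 0 5 0;0.0180 0.0024 0 10 0;0.0268 0.0048 0 15 0;0.0353 0.0079 0 20 0;0.0435 0.0117 0 25 0
0.0079 0.0046 0 5 0;0.0153 0.0098 0 10 0;0.0222 0.0156 0 15 0;0.0287 0.0221 0 20 0;0.0345 0.0290 0 25 0
```

Request:
carry_out(series="0.0035 -0.009 0 5 0;0.0105 -0.015 0 10 0;0.018 -0.020 0 15 0;0.0255 -0.025 0 20 0;0.034 -0.0285 0 25 0")

```text
clock: 3.5
position: [0.5532, -0.0817, 0.057]
tool_rot: [0.0, 0.843, 0.538, -0.001]
force: [-2.2, -1.0, 2.4]
finger_gap: 0.0177
grip_force: 15.0
```

Request:
carry_out(series="0.0085 -0.0031 0 5 0;0.0173 -0.0054 0 10 0;0.0263 -0.0070 0 15 0;0.0353 -0.0078 0 20 0;0.0444 -0.0078 0 25 0")

```text
clock: 4.0
position: [0.5981, -0.0905, 0.0571]
tool_rot: [0.001, 0.707, 0.707, -0.001]
force: [-0.7, -2.2, 1.8]
finger_gap: 0.0178
grip_force: 15.0
```

```bash
python3 - <<'E'
from h import *
a=snap('top'); s=robot.read_state(); print(s['position'],s['finger_gap'],s['grip_force'],s['force'])
c=np.array([.5935,.015]); d=s['position'][:2]-c
print(np.hypot(*d),np.degrees(np.arctan2(d[1],d[0])))
E
```

```text
[ 0.59977082 -0.09038336  0.05708087] 0.017557822993875496 15.002701878547668 [ 2.69473215 -4.20481125  2.96121853]
0.10556976458171766 -86.59464102189082
```

Request:
carry_out(series="0.0090 0.0008 0 5 0;0.0180 0.0024 0 10 0;0.0268 0.0048 0 15 0;0.0353 0.0079 0 20 0;0.0435 0.0117 0 25 0")

```text
clock: 4.55
position: [0.6422, -0.0797, 0.0571]
tool_rot: [0.001, 0.539, 0.843, -0.001]
force: [1.5, -3.9, 1.3]
finger_gap: 0.0178
grip_force: 15.0
```

Request:
carry_out(series="0.0079 0.0046 0 5 0;0.0153 0.0098 0 10 0;0.0222 0.0156 0 15 0;0.027 0.0202 0 19 0;0.027 0.0202 0 19 0")

```text
clock: 5.05
position: [0.6715, -0.0584, 0.0572]
tool_rot: [0.003, 0.392, 0.92, 0.001]
force: [7.4, -3.3, -3.1]
finger_gap: 0.018
grip_force: 15.0
```

```bash
python3 - <<'E'
from h import *
a=snap('top'); s=robot.read_state(); print(s['position'],s['finger_gap'],s['grip_force'],s['force'])
c=np.array([.5935,.015]); d=s['position'][:2]-c
print(np.hypot(*d),np.degrees(np.arctan2(d[1],d[0])))
E
```

```text
[ 0.67126437 -0.05859701  0.0571392 ] 0.017967935772505925 15.001263320446014 [ 7.22827029 -3.93747123 -3.52009149]
0.10706921714966611 -43.42290062410268
```

Request:
carry_out(series="0 0 0 0 0.4;0 0 0 0 0.4;0 0 0 0 0.4;0 0 0 0 0.4;0 0 0.05 0 0.4")

```text
clock: 5.6
position: [0.6626, -0.0577, 0.1]
tool_rot: [-0.006, 0.392, 0.92, -0.003]
force: [0.3, -1.3, 0.4]
finger_gap: 0.0367
grip_force: 0.0
```

Request:
carry_out(series="0 0 0.05 0 0.4;-0.03 -0.03 0.1 0 1;-0.06 -0.06 0.15 0 1;-0.09 -0.09 0.15 0 1;-0.12 -0.12 0.15 0 1")

```text
clock: 6.1
position: [0.5544, -0.1702, 0.2585]
tool_rot: [0.002, 0.391, 0.92, 0.0]
force: [0.8, -0.5, -0.1]
finger_gap: 0.0637
grip_force: 0.0
```

```bash
python3 - <<'E'
from h import *
a=snap('top'); s=robot.read_state(); print(s['position'],s['tool_rot'],s['finger_gap'],s['joints'])
cb=cv2.resize(a['frame'][130:245,190:300],(574,600),interpolation=cv2.INTER_CUBIC)
cv2.imwrite('pics/t2.png',cb)
E
```

```text
[ 0.54771156 -0.18151646  0.25658221] [-8.46014530e-04  3.97107299e-01  9.17763114e-01 -3.99311027e-03] 0.06796305252597704 [ 1.12936659  0.60298538 -1.22110907  1.68883448  0.59612505  1.282685
  0.5358981 ]
```

View pics/t2.png

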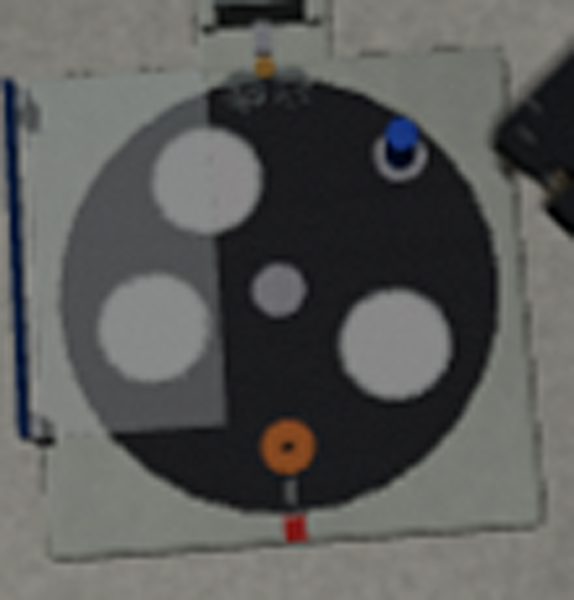

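The turntable is in its notch: the spot at crop (288,446) lines up with the pointer at (295,528). Next, over to the pen.

Request:
carry_out(series="-0.1 -0.157 0 12 0.7;-0.1 -0.157 0 12 0.7;-0.1 -0.157 0 12 0.7;-0.1 -0.157 0 12 0.7;-0.1 -0.157 0 12 0.7")

```text
clock: 6.65
position: [0.4499, -0.334, 0.2545]
tool_rot: [-0.002, 0.299, 0.954, -0.001]
force: [-0.1, -0.1, 0.1]
finger_gap: 0.064
grip_force: 0.0
```

```bash
python3 - <<'E'
from h import *
t=load('top'); print('spot',w(t,190+288*110/574,130+446*115/600,.046), w(t,190+288*110/574,130+446*115/600))
a=snap('wrist'); s=robot.read_state(); print(s['position'],s['tool_rot'],s['finger_gap'])
print(a['cam_to_world'],a['fx'],a['cx'],a['cy'])
cv2.imwrite('pics/wr.png',cv2.resize(a['frame'],(800,600),interpolation=cv2.INTER_CUBIC))
E
```

```text
spot [0.50979719 0.01151956 0.046     ] [0.50995253 0.01156955 0.04433148]
[ 0.45187962 -0.33059705  0.25499604] [-8.53489589e-04  2.96801682e-01  9.54938758e-01 -2.31216717e-05] 0.0642035140165481
[[ 0.56974626  0.79088497  0.22336106  0.39028699]
 [ 0.82181604 -0.54738516 -0.15807556 -0.2916551 ]
 [-0.00275505  0.27362466 -0.9618326   0.41206576]
 [ 0.          0.          0.          1.        ]] 297.3186396354542 260.35712805197926 188.33629935159396
```

View pics/wr.png

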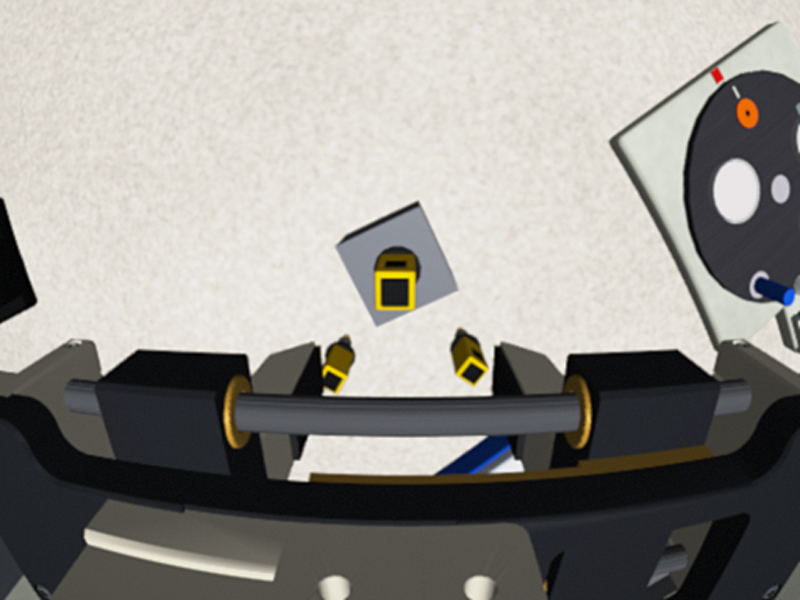

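The wrist view shows the pen cap square centred at (395,291), already aligned with the finger direction. The decoys lie at (338,365) and (468,358), well beyond it.

```bash
python3 - <<'E'
from h import *
a=load('wrist'); T=a['cam_to_world']
def wf(u,v,z):
    d=np.array([u*.64-a['cx'],v*.64-a['cy']]); r=np.hypot(*d); th=r/a['fx']
    ray=T[:3,:3]@np.append(d/r*np.sin(th),np.cos(th)); return T[:3,3]+ray*(z-T[2,3])/ray[2]
print('pen',wf(395,291,.135)); print('spot',wf(748,113,.046))
c=[wf(*p,.135)[:2] for p in [(376,272),(414,272),(413,310),(376,310)]]
for i in range(4):
    e=c[(i+1)%4]-c[i]; print(np.hypot(*e),np.degrees(np.arctan2(e[1],e[0]))%90)
print(robot.read_state()['position'])
E
```

```text
pen [ 0.44873621 -0.34199961  0.135     ]
spot [0.51224277 0.01299344 0.046     ]
0.02329433348154697 55.25631118776707
0.024424349897801182 54.036508117042565
0.023207160728752736 55.354058127613655
0.024462234402243807 54.24269265995426
[ 0.45187962 -0.33059705  0.25499604]
```

Request:
carry_out(series="-0.004 -0.01 -0.04 -1 0.7;-0.004 -0.01 -0.09 -1 0.7;-0.004 -0.01 -0.09 -1 0.7;-0.004 -0.01 -0.09 -1 0.7")

```text
clock: 7.1
position: [0.4509, -0.3356, 0.1663]
tool_rot: [-0.0, 0.3, 0.954, 0.001]
force: [-0.1, -0.0, 1.1]
finger_gap: 0.0643
grip_force: 0.0
```

```bash
python3 - <<'E'
from h import *
s=robot.read_state(); print(s['position'],s['finger_gap'],s['force'])
E
```

```text
[ 0.4509023  -0.33557461  0.16629594] 0.06434806740433067 [-0.14597579 -0.01404883  1.10814525]
```

Correct by (-0.003,-0.005), descend and grip.

Request:
carry_out(series="-0.003 -0.005 0 0 0.7;-0.003 -0.005 -0.03 0 0.7;-0.003 -0.005 -0.06 0 0.7;-0.003 -0.005 -0.083 0 0.7;-0.003 -0.005 -0.083 0 0.7")

```text
clock: 7.6
position: [0.4466, -0.3426, 0.0824]
tool_rot: [-0.001, 0.302, 0.953, 0.0]
force: [-0.1, 1.8, 0.3]
finger_gap: 0.0645
grip_force: 0.0
```

Request:
carry_out(series="0 0 0 0 0.2;0 0 0 0 0.2;0 0 0 0 0;0 0 0 0 0;0 0 0 0 0", newtons=20)

```text
clock: 8.1
position: [0.4473, -0.3429, 0.0834]
tool_rot: [0.0, 0.302, 0.953, -0.0]
force: [0.3, -0.2, -0.2]
finger_gap: 0.0287
grip_force: 0.0
```

Request:
carry_out(series="0 0 0 0 0;0 0 0 0 0;0 0 0 0 0;0 0 0 0 0")

```text
clock: 8.5
position: [0.4473, -0.3429, 0.0833]
tool_rot: [0.0, 0.302, 0.953, -0.0]
force: [-0.9, 0.3, 4.4]
finger_gap: 0.0258
grip_force: 20.0
```

Request:
carry_out(series="0 0 0.03 0 0;0 0 0.06 0 0;0 0 0.09 0 0;0 0 0.12 0 0;0 0 0.12 0 0", newtons=30)

```text
clock: 9.0
position: [0.4493, -0.3431, 0.2063]
tool_rot: [0.003, 0.302, 0.953, -0.001]
force: [0.5, 0.2, -0.7]
finger_gap: 0.0258
grip_force: 30.0
```

Request:
carry_out(series="0.007 0.04 0 0 0;0.014 0.08 0 0 0;0.021 0.12 0 0 0;0.028 0.16 0 0 0;0.035 0.2 0 0 0")

```text
clock: 9.5
position: [0.4813, -0.1412, 0.2016]
tool_rot: [-0.001, 0.302, 0.953, 0.0]
force: [1.1, -0.2, -1.4]
finger_gap: 0.0258
grip_force: 30.0
```

Request:
carry_out(series="0.007 0.04 0 0 0;0.014 0.08 0 0 0;0.021 0.12 0 0 0;0.028 0.153 0 0 0;0.028 0.153 0 0 0")

```text
clock: 10.0
position: [0.5097, 0.0166, 0.2027]
tool_rot: [-0.0, 0.298, 0.955, 0.002]
force: [0.3, -0.1, -1.0]
finger_gap: 0.0255
grip_force: 30.0
```

```bash
python3 - <<'E'
from h import *
a=snap('side'); t=snap('top'); s=robot.read_state(); print(s['position'],s['tool_rot'],s['finger_gap'],s['grip_force'],s['force'])
f=a['frame'][110:240,180:350]; cv2.imwrite('pics/s2.png',cv2.resize(f,(785,600),interpolation=cv2.INTER_CUBIC))
E
```

```text
[0.50939152 0.01124676 0.20192358] [-6.54914236e-04  3.00461744e-01  9.53793596e-01 -2.94749657e-04] 0.025828985579225205 29.99440312385559 [ 0.08353083 -0.70762356 -1.39280546]
```

View pics/s2.png

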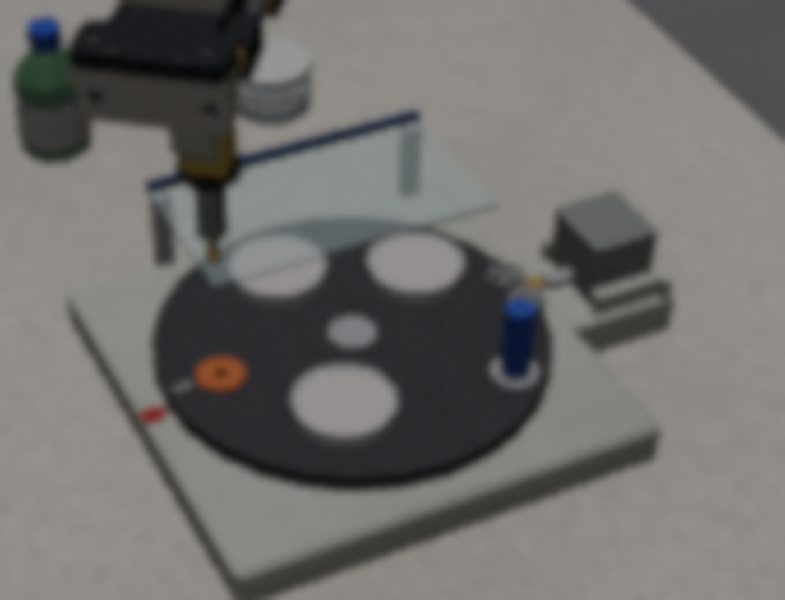

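The side view shows the pen upright with its tip at crop (213,260), high above the spot at (220,373). I'll lower it to about 12 mm above and check.

Request:
carry_out(series="0 0 -0.03 0 0;0 0 -0.05 0 0;0 0 -0.065 0 0;0 0 -0.065 0 0;0 0 -0.065 0 0")

```text
clock: 10.6
position: [0.5101, 0.0099, 0.1379]
tool_rot: [-0.0, 0.302, 0.953, 0.0]
force: [0.3, -0.1, -0.4]
finger_gap: 0.0261
grip_force: 30.0
```

```bash
python3 - <<'E'
from h import *
a=snap('side'); s=robot.read_state(); print(s['position'],s['grip_force'],s['force'])
f=a['frame'][150:210,200:270]; cv2.imwrite('pics/s3.png',cv2.resize(f,(700,600),interpolation=cv2.INTER_CUBIC))
E
```

```text
[0.51058253 0.010166   0.13843166] 29.994527399539948 [ 1.33114356 -0.98174212 -1.63782097]
```

View pics/s3.png

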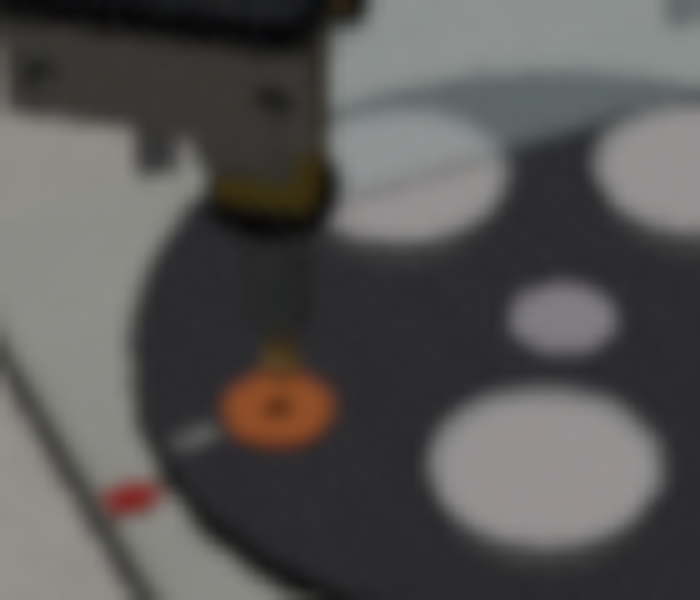

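```bash
python3 - <<'E'
from h import *
a=load('side'); T=np.linalg.inv(a['cam_to_world'])
def pr(p):
    c=T[:3,:3]@p+T[:3,3]; return ((a['fx']*c[0]/c[2]+a['cx'])-200)*10,((a['fy']*c[1]/c[2]+a['cy'])-150)*10
p=robot.read_state()['position']
for z in (.060,.065,.070): print(z,pr(np.array([p[0],p[1],z])))
print('dot world',w(a,227.9+.0,190.7,.046),'pred',pr(np.array([.5095,.0115,.046])))
E
```

```text
0.06 (np.float64(273.5623685618174), np.float64(368.6432799349629))
0.065 (np.float64(272.9289123594842), np.float64(354.30482399734956))
0.07 (np.float64(272.291370484175), np.float64(339.8738877245128))
dot world [0.5116747  0.01027462 0.046     ] pred (np.float64(269.74472642457386), np.float64(406.3132838532667))
```

Request:
carry_out(series="0 0.001 -0.004 0 0;0 0.001 -0.008 0 0;0 0.001 -0.011 0 0;0 0.001 -0.012 0 0;0 0.001 -0.012 0 0")

```text
clock: 11.15
position: [0.51, 0.0114, 0.1257]
tool_rot: [-0.0, 0.302, 0.953, -0.0]
force: [0.1, 0.1, -1.8]
finger_gap: 0.026
grip_force: 30.0
```

```bash
python3 - <<'E'
from h import *
for _ in range(5):
    robot.snapshot('wrist'); s=robot.read_state(); print(s['position'],s['force'])
E
```

```text
[0.51005417 0.01145319 0.12583109] [ 0.93312711 -0.39613479 -0.60014842]
[0.51013268 0.01147124 0.12590051] [ 0.22195739 -0.26660661 -1.49433813]
[0.51018458 0.01145203 0.12595607] [ 0.16928013 -0.37861187 -0.43145414]
[0.51019437 0.01143501 0.12596991] [-0.64025457  0.27658552 -1.5815671 ]
[0.51018979 0.01139917 0.12595989] [-0.34027924  0.47394125 -1.28601772]
```

Request:
carry_out(series="0 0 -0.002 0 0;0 0 -0.004 0 0;0 0 -0.0055 0 0;0 0 -0.0065 0 0;0 0 -0.0065 0 0")

```text
clock: 11.9
position: [0.5104, 0.0115, 0.1194]
tool_rot: [0.0, 0.302, 0.953, 0.0]
force: [0.2, 0.3, 0.4]
finger_gap: 0.0256
grip_force: 30.0
```

```bash
python3 - <<'E'
from h import *
F=[]
for _ in range(20):
    a=snap('side'); s=robot.read_state(); F.append(s['force'])
print(s['clock'],s['position'],s['tool_rot'],s['grip_force'],np.mean(F,0),np.std(F,0))
f=a['frame'][150:210,200:270]; cv2.imwrite('pics/s4.png',cv2.resize(f,(700,600),interpolation=cv2.INTER_CUBIC))
E
```

```text
12.9 [0.51023756 0.01143429 0.11940793] [1.10475991e-04 3.01836713e-01 9.53359626e-01 9.99100667e-05] 29.994075894355774 [0.87603202 0.01839684 1.10427909] [0.58882614 0.44131747 0.41266891]
```

View pics/s4.png

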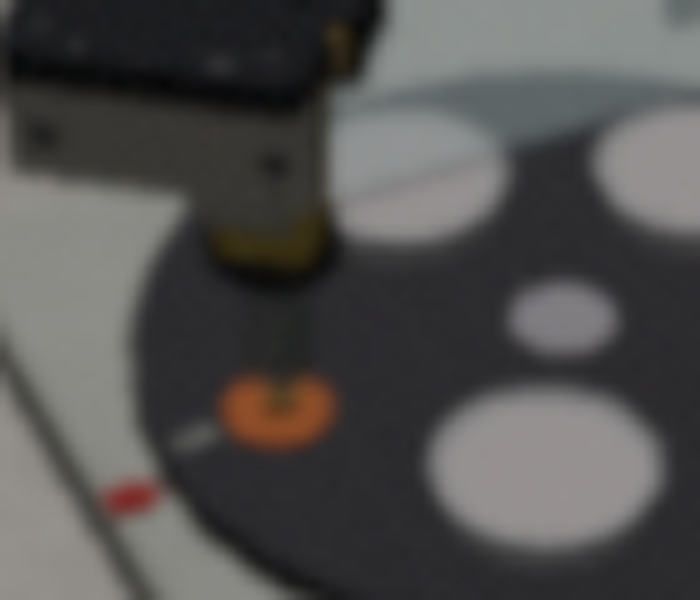

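The tip sits on the dot at crop (281,403). The force change of about 2.3 N puts the tip about half way in. Handing in.

```bash
python3 -c "
from station import robot
print(robot.job_done())"
```

```text
the job is handed in; nothing more can be done
None
```

I handed the job in at about 12.9 s on the robot's clock: the turntable is in its notch, and the pen is held upright on the orange spot with its tip pushed in about 5 mm (estimated from a 2.3 N force change); no verdict came back.

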